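# Issue one tip box from the gravity roller feeder and restock the lane

### The arm

A 6-joint arm with a two-finger parallel gripper is mounted at the origin on a cart in front of the work surface, level with it; the furniture and walls round the work are solid. World frame = base frame: x ahead of the robot, y to its left, z up, the work surface at z = 0. Lengths are in m, angles in rad, forces in N, time in s.
With the tool pointing down it reaches from about 0.375 to 0.9 m from the base axis. Payload 3.1 kg.
Tool frame: the origin (TCP) lies between the finger pads; the fingertips stand 19 mm ahead of it and the grasp point (between the pads) is the TCP; z points along the fingers, y is the line along which they close (so a half turn about z gives the same grasp; the last joint's range is limited). The gripper opens to 87 mm and grips with 3 to 60 N. Pads are 19 mm wide; open, the fingers measure 117 mm over their backs; the gripper's body (75 mm by 190 mm) begins 51 mm behind the grasp point.
Start: joints at [1.151, 0.527, 1.433, -0, 1.181, -0.178], TCP at [0.149, 0.607, 0.242] pointing down, gripper open.
Joint ranges: [-3.08, 3.08], [-0.75, 2.2], [0.22, 2.44], [-1.43, 4.57], [0, 2.65], [-2.85, 2.85]. Speed limits (rad/s): [2.79, 2.79, 3.14, 3.14, 3.14, 3.14].

### API

Orientations are given as a unit quaternion [x, y, z, w].
In Python, from rig import robot, camera, camera_info, hand_in gives the robot as it stands.
- The arm moves only by the shell command python3 -m handwheel 'ROWS' [FORCE]. ROWS is a JSON object of lists of equal length, an entry for each row: "hand": the opening, from 0 (shut) to 1 (fully open); "translation": the shift along the world's x, y, z in mm, a list of three; "turn": the turn, a rotation vector about the world's x, y, z in rad, a list of three. In form: {"hand": [hand, ...], "translation": [[tx, ty, tz], ...], "turn": [[ax, ay, az], ...]}. A call has 1 to 12 rows; each row is the pose to reach, as a shift and turn from the pose commanded when the call began; what a row does not reach only later rows make up. A row lasts 1/12 s, in which the tool goes at most 41.7 mm and 7.16 degrees, less where a joint would pass 70% of its speed; a pose out of reach is approached as far as the arm can. A call with a gripper value outside its range is refused whole. The fingers move at their own pace and stop on an object; FORCE is the grip in N (left out, the last holds). Time passes only in rows, so rows that repeat a pose let the fingers close. It gives the time, the measured TCP pose, the force, the opening and the grip force at its end, in the units of the state.
- robot.get_obs(): the state, without advancing time (a new reading comes with each control period).
- camera(name): name is "scene" or "top" or "wrist"; returns (picture, depth): 480x640x3 uint8, red, green, blue; 480x640 float32, m along the optical axis (not along the pixel's ray), 0 where there is no reading.
- camera_info(name): a dict with "vertical_fov" (degrees; the focal length in pixels is half the picture's height over the tangent of half this angle, whatever the lens; pixels are square), "cx", "cy" (the principal point, pixels), "k1" (the pictures are not rectified: a ray, as slopes to the right and down, at radius r is drawn at 1 + k1 r^2 times it, then the intrinsics apply), "world_from_camera" (4x4, takes a point from camera to world coordinates). Camera axes: x right, y down, z forward; pixel columns grow to the right and rows downward; lengths in m; the calibration is good to about 2 mm. A picture is of the moment at which its call begins: read the wrist's pose just before it. camera_info takes no time and is no camera call; for the wrist camera it gives the pose at the moment of the call.
- hand_in(): hands the job in; it is judged then, once.
The state is a dict: "time": time; "q": joint angles; "joint_velocities": joint speeds; "joint_torque": joint torques, N m; "position": TCP position; "tool_rot": TCP orientation; "ft_force": force on the tool from outside, world axes, zero at the start; "moment": the same for the moment, N m; "grip_width": finger opening in m; "grip_force": force on a finger pad.
Only numpy, scipy, OpenCV 4.12 (cv2) and the standard library are available. Lean on these libraries where they do the work, as an engineer would, in place of code of your own. Each camera call takes 0.05 s, during which the arm holds its last target. There are 200 camera calls.

### The job

On the roller feeder, swing the red gate up by its ball lever so that the waiting pipette-tip box rolls out against the end stop, then swing the gate fully shut again. After that send both boxes from the loading ledge down the rollers, so that they queue up behind the shut gate, the first against it and the second against the first; the box that has its lid open must have it shut before it leaves the ledge. Do not disturb the beaker, the jar and the timer nearby.

Things in the scene. Friction and masses are not known exactly. Their poses are not given: they have to be found in the camera images.
- feeder: Gravity roller feeder, 475 mm long, aluminium rails, grey rollers, fixed. Origin on the worktop under mid-lane. Its frame F: +y uphill along the lane (boxes roll to -y), +x away from the robot, +z up. Roller tops rise uphill at 0.11 rad. Lane 134 mm wide (x -67 to 67) between guides 12 mm above the rollers; a box pushed until its middle is 20 mm past the ledge's end rolls off by itself at 0.1 to 0.4 m/s.
- end_stop (a point): Middle of the rubber-faced end stop at the low end, at roller height: F y = -205, z = 45 mm. The stop reaches 29 mm above the rollers. A box resting against it has its origin at F y = -170 mm.
- gate_line (a point): Point on the lane's centre line at roller height just under the gate's two rubber bumpers: F y = -100, z = 57 mm. A box resting against the shut gate has its origin at F y = -65 mm, one queued behind it at F y = 6 mm.
- ledge_edge (a point): Middle of the loading ledge's lower end, where the rollers begin: F y = 73, z = 74 mm. The ledge is a level steel sheet, y 73 to 268, x -91 to 71, z 74.3 mm, open at its uphill end and on the robot's side; along its far side runs a straight fence 16 mm high (face at x = 67) in line with the lane's far guide. The near guide starts with a short flared lead-in.
- gate (a joint): Angle of the gate, rad: 0 = shut (red blade level across the lane, 14 to 32 mm above the rollers), 1.30 = fully open (blade swung up at the far side, its end at z = 240 mm). It turns about an axis that runs along the lane and slopes with it, through F x = 100, y = -100, z = 80 mm. Friction holds it where it is left; about 1 N at the ball moves it.
- gate_ball (a point): Centre of the black ball, 26 mm across, ending the gate's lever (10 mm rod, 135 mm from the axis). In F, gate shut: lever leans over the lane, ball at x -10, y -127, z 156 mm; half way: x 60, y -132, z 206; open: leaning away from the robot, x 146, y -132, z 204 mm. The ball moves up and away on this arc to open; it turns easily between fingers that pinch it along the lane.
- box_waiting: Pipette-tip box, lid shut (fixed), 72 x 122 x 77 mm, 0.2 kg, at the start on the rollers against the gate (its top is then at F z = 134 mm in front, 141 mm at the back). Origin: centre of the underside; x axis along the 72 mm side, pointing uphill; front wall at x = -32, back wall at x = 36, a small catch in front reaches -36 mm; z up.
- box_open: Pipette-tip box like box_waiting (same size and axes, x roughly uphill) but its clear hinged lid stands open; it stands on the loading ledge, either as the front one (next to the rollers) or as the rear one.
- box_open_lid (a joint): Angle of that lid, rad: 0 shut, 1.92 fully open. Hinge along the box's y at x = 37, z = 54 mm (box frame), so the lid opens uphill; open, its outer face runs from x = 59, z = 47 up to its edge at x = 82, z = 111 mm, as wide as the box. It moves freely, stays open by leaning back and falls shut when pushed downhill below about 1.1 rad.
- box_closed: Pipette-tip box like box_waiting (same size and axes, x roughly uphill), lid shut (fixed), on the loading ledge in front of or behind box_open, with about 43 mm between the two. Both may stand up to 20 mm off the fence and slightly turned.
- beaker: Glass beaker, 58 mm wide, 72 mm high, on the worktop behind the feeder; origin: centre of its underside. Not to be moved.
- jar: Jar with a yellow cap, 62 mm wide, 72 mm high, to the left of the feeder; origin: centre of its underside. Not to be moved.
- timer_box: White bench timer with coloured buttons, 58 x 62 x 20 mm, to the left on the robot's side; origin: centre of its underside. Not to be moved.

How it is judged:
By the outcome, as a careful person would: the job done as asked, in the order asked, and still so for the second after the job is handed in, with the robot touching nothing.
It also fails if it takes over 72 s, if anything falls off the work surface, if the arm or the gripper's body presses on something with over 40 N, if the wrist force passes 120 N, or if a joint passes its speed limit or range.

## Working session

There is one attempt and no reset: what is moved stays moved. The work goes in short steps, Python scripts to look and compute and a shell command to move; the robot and the scene stay as the last step left them, time stands still between calls to the robot, and variables do not carry over. Pictures are saved under pics/ and viewed, at most 10 in all, crops included, and the job is handed in when it is done.

```bash
mkdir -p pics; ls
cat > h.py <<'E'
import numpy as np, cv2
from rig import robot, camera, camera_info, hand_in
def snap(name, fn=None):
    ci=camera_info(name); im,d=camera(name)
    if fn: cv2.imwrite('pics/'+fn, im[:,:,::-1])
    return ci,im,d
def cloud(ci,d):
    f=240/np.tan(np.radians(ci['vertical_fov'])/2)
    K=np.array([[f,0,ci['cx']],[0,f,ci['cy']],[0,0,1.]])
    u,v=np.meshgrid(np.arange(640.),np.arange(480.))
    p=cv2.undistortPoints(np.stack([u,v],-1).reshape(-1,1,2),K,np.array([ci['k1'],0,0,0.])).reshape(480,640,2)
    P=np.dstack([p[...,0]*d,p[...,1]*d,d])
    T=np.array(ci['world_from_camera'])
    W=P@T[:3,:3].T+T[:3,3]; W[d==0]=np.nan
    return W
E
python3 - <<'E'
from h import *
for n in ['scene','top']:
    ci,im,d=snap(n,n+'1.png'); W=cloud(ci,d); np.save(n+'.npy',W); cv2.imwrite(n+'.png',im[:,:,::-1])
    print(n,np.round(np.array(ci['world_from_camera'])[:3],2).tolist(),ci['k1'],ci['vertical_fov'])
o=robot.get_obs(); print(o)
E
```

```text
pics
scene [[0.52, -0.61, 0.6, -0.11], [-0.86, -0.37, 0.37, -0.11], [-0.0, -0.7, -0.71, 0.86]] -0.07443586511041204 52.85246153719167
top [[-0.02, -0.99, 0.16, 0.37], [-1.0, 0.02, -0.01, 0.25], [0.01, -0.16, -0.99, 1.13]] -0.049164156136050116 55.58455555692893
{'time': 0.1, 'q': array([ 1.15151759e+00,  5.28404195e-01,  1.43376625e+00,  3.36442378e-06,
        1.18142592e+00, -1.78483343e-01]), 'joint_velocities': array([-0.0010979 , -0.00275901, -0.00134086, -0.00084006, -0.0010902 ,
        0.00069483]), 'joint_torque': array([ 4.39674818e-05, -4.40985417e+01, -1.77151054e+01,  6.35212194e-02,
        5.32862451e-02, -2.76516056e-05]), 'position': array([0.14874804, 0.60639578, 0.24065294]), 'tool_rot': array([ 1.20107612e-01,  9.92760373e-01, -9.56982372e-04, -2.96484276e-04]), 'ft_force': array([-0.14233222,  0.48633862, -0.54669618]), 'moment': array([ 0.00680286, -0.02264679,  0.00634768]), 'grip_force': 0.0, 'grip_width': 0.08685306946472783}
```

View pics/scene1.png

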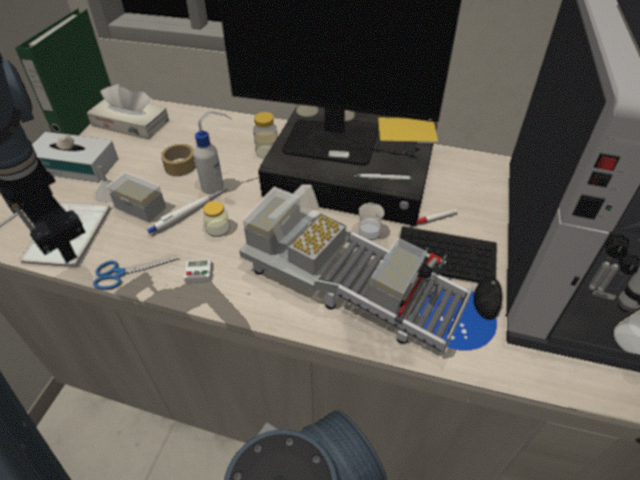

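View pics/top1.png

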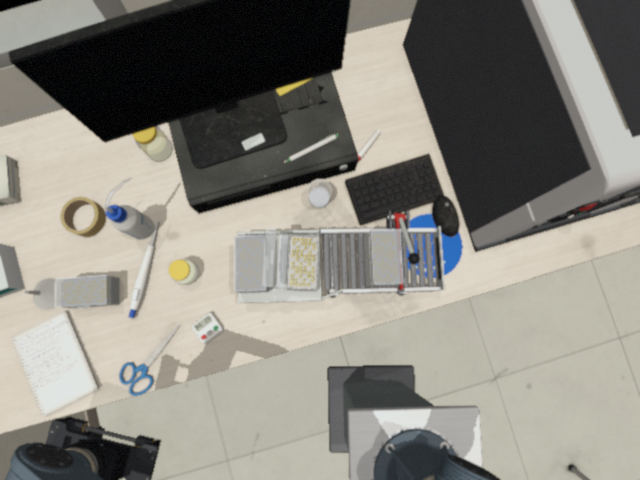

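The feeder runs nearly along world y (top view: uphill to the left, rollers about x=325–440 px, ledge at 236–322). The front ledge box (303,262) is the open one, the closed one is at (253,262), and the ball is at (413,258). The jar is at (183,270), the timer at (207,327) and the beaker at (320,193).

Run:
```python
from h import *
W=np.load('top.npy'); im=cv2.imread('top.png')
for (u,v) in [(413,258),(253,262),(303,262),(278,262),(387,258),(240,297),(320,297),(320,193),(183,270),(207,327),(403,286),(403,218)]:
    print((u,v),np.round(np.nanmedian(W[v-1:v+2,u-1:u+2].reshape(-1,3),0)*1000))
roi=np.zeros((480,640),bool); roi[222:312,225:452]=1
z=W[...,2]*1000
# closed box top
def rect(m,lab):
    P=(W[m][:,:2]*1000).astype(np.float32); r=cv2.minAreaRect(P); print(lab,len(P),np.round(r[0],1),np.round(r[1],1),round(r[2],1), 'z',np.median(z[m]))
m=roi&(z>143)&(z<158); m2=m.copy(); m2[:,280:]=0
n,l=cv2.connectedComponents(m2.astype(np.uint8)); k=np.argmax(np.bincount(l.ravel())[1:])+1; rect(l==k,'closed')
m2=m.copy(); m2[:,:282]=0; m2[:,325:]=0; rect(m2,'open')
m2=roi&(z>110)&(z<175); m2[:,:275]=0; m2[:,325:]=0; rect(m2,'openall')
m2=roi&(z>118)&(z<148); m2[:,:365]=0;m2[:,402:]=0; rect(m2,'wait')
# ball
b=roi&(im.max(2)<60)&(z>140); b[:,:395]=0; print('ball',b.sum(),np.nanmedian(W[b],0)*1000, np.nanmax(z[b]))
# ledge near edge, low edge of rails
for u in range(240,440,16):
    c=W[270:312,u]*1000; ok=c[:,2]>30; print(u,np.round(c[ok][-1]),end=' ')
```

```text
(413, 258) [495.  22. 167.]
(253, 262) [495. 367. 152.]
(303, 262) [496. 259. 121.]
(278, 262) [497. 315. 123.]
(387, 258) [500.  73. 137.]
(240, 297) [423. 407.  74.]
(320, 297) [420. 222.  75.]
(320, 193) [681. 215.  26.]
(183, 270) [488. 541.  71.]
(207, 327) [355. 495.  16.]
(403, 286) [443.  22.  52.]
(403, 218) [601.  21.  85.]
closed 1667 [495.1 375.6] [122.2  67.4] 1.0 z 150.72146302774314
open 4 [559.1 300.4] [6.2 0.5] 81.2 z 151.71289591691794
openall 2306 [498.1 274.6] [ 95.8 121.9] 86.7 z 123.00216779547236
wait 1741 [504.8  74.4] [121.6  70.8] 0.2 z 136.64725512635522
ball 79 [494.56039437  20.88309584 165.51824757] 171.26024649084204
240 [412. 407.  72.] 256 [412. 372.  55.] 272 [413. 333.  74.] 288 [413. 297.  56.] 304 [413. 259.  75.] 320 [413. 222.  63.] 336 [427. 183.  49.] 352 [430. 146.  67.] 368 [430. 107.  51.] 384 [431.  71.  66.] 400 [429.  28.  35.] 416 [432.  -5.  63.] 432 [432. -46.  51.]
```

Run:
```python
import cv2,numpy as np
a=cv2.imread('top.png')[180:345,150:470]; b=cv2.imread('scene.png')[170:360,170:510]
a=cv2.resize(a,(600,309),interpolation=2); b=cv2.resize(b,(520,290),interpolation=2)
c=np.zeros((599,600,3),np.uint8); c[:309]=a; c[309:,:520]=b; cv2.imwrite('pics/crop1.png',c)
```

```text
(no output)
```

View pics/crop1.png

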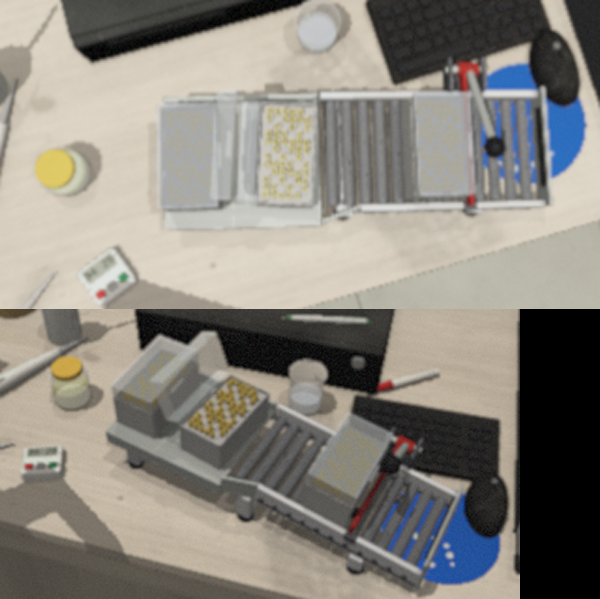

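```bash
python3 - <<'E'
from h import *
for n in ['top','scene']:
    W=np.load(n+'.npy').reshape(-1,3)*1000
    W=W[np.isfinite(W).all(1)]
    m=(W[:,2]>190)&(W[:,0]>380)&(W[:,0]<760)&(W[:,1]<480)
    P=W[m]
    m2=P[:,1]<120; print(n,'machine max y by x:',[(x,round(P[m2&(abs(P[:,0]-x)<20),1].max())) for x in range(400,760,40) if (m2&(abs(P[:,0]-x)<20)).any()])
    m3=P[:,1]>=120; print('others min x', np.round(P[m3][P[m3][:,0].argsort()[:5]]) if m3.any() else None)
E
python3 -m handwheel '{"hand":[1,1,1,1,1,1,1,1,1,1,1,1],"translation":[[345,-586,0],[345,-586,0],[345,-586,0],[345,-586,0],[345,-586,0],[345,-586,0],[345,-586,0],[345,-586,0],[345,-586,0],[345,-586,0],[345,-586,0],[345,-586,0]],"turn":[[0,0,0.241],[0,0,0.241],[0,0,0.241],[0,0,0.241],[0,0,0.241],[0,0,0.241],[0,0,0.241],[0,0,0.241],[0,0,0.241],[0,0,0.241],[0,0,0.241],[0,0,0.241]]}' 20
```

```text
top machine max y by x: [(520, -156), (560, -143), (600, -132), (640, -121), (680, -111), (720, -100)]
others min x [[441. 327. 192.]
 [441. 323. 191.]
 [443. 323. 192.]
 [443. 325. 191.]
 [443. 327. 190.]]
scene machine max y by x: [(520, -157), (560, -144), (600, -134), (640, -123), (680, -112), (720, -101)]
others min x [[439. 325. 192.]
 [439. 321. 191.]
 [440. 325. 194.]
 [440. 328. 192.]
 [441. 321. 195.]]
time: 1.1
position: [0.403, 0.1742, 0.2415]
tool_rot: [-0.0, 1.0, 0.0, -0.0]
ft_force: [0.3, 1.5, 0.4]
grip_width: 0.0872
grip_force: 0.0
```

```bash
python3 -m handwheel '{"hand":[0.5,0.5,0.5,0.5,0.5,0.5,0.5,0.5,0.5],"translation":[[25,-42,0],[50,-84,0],[75,-127,0],[92,-154,0],[92,-154,0],[92,-154,0],[92,-154,0],[92,-154,0],[92,-154,0]],"turn":[[0,0,0],[0,0,0],[0,0,0],[0,0,0],[0,0,0],[0,0,0],[0,0,0],[0,0,0],[0,0,0]]}'
python3 - <<'E'
from h import *
ci,im,d=snap('wrist','w1.png'); W=cloud(ci,d)*1000
b=(im.max(2)<60)&(W[...,2]>140)&(W[...,2]<175)&(abs(W[...,0]-494)<25)&(abs(W[...,1]-20)<25)
if b.any(): print(b.sum(),np.nanmin(W[b],0),np.nanmax(W[b],0),np.nanmedian(W[b],0))
print(robot.get_obs()['position'])
E
```

```text
time: 1.85
position: [0.4933, 0.0236, 0.2413]
tool_rot: [-0.001, 1.0, 0.0, -0.001]
ft_force: [0.4, -0.1, 0.3]
grip_width: 0.0449
grip_force: 0.0
1063 [482.71716655   6.2714363  145.36722816] [513.65807725  31.17875335 169.8269886 ] [492.69073524  19.21852482 164.87221157]
[0.49347526 0.02366106 0.24145867]
```

View pics/w1.png

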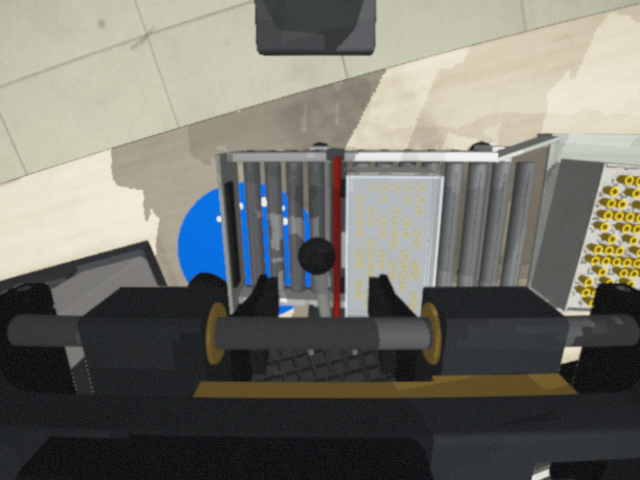

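The wrist view shows the ball at (317,256), centred between the fingers, just downhill of the red blade (337) and the waiting box. I'll descend and pinch it.

```bash
python3 -m handwheel '{"hand":[0.5,0.5,0.5,0.5,0.2,0.2,0.2,0.2,0.2,0.2],"translation":[[1,-4,-25],[1,-4,-55],[1,-4,-83],[1,-4,-83],[1,-4,-83],[1,-4,-83],[1,-4,-83],[1,-4,-83],[1,-4,-83],[1,-4,-83]],"turn":[[0,0,0],[0,0,0],[0,0,0],[0,0,0],[0,0,0],[0,0,0],[0,0,0],[0,0,0],[0,0,0],[0,0,0]]}' 15
python3 - <<'E'
import numpy as np
# ball arc in F x,z: axis (100,80), shut (-10,156) radius & angle, clockwise swing
r=np.hypot(110,76); a0=np.arctan2(76,-110)
print(r)
for g in np.linspace(0,1.3,11):
    a=a0-g; print(round(g,2),round(100+r*np.cos(a)+10),round(80+r*np.sin(a)-156))
E
```

```text
time: 2.73
position: [0.4965, 0.0191, 0.16]
tool_rot: [0.0, 1.0, 0.001, 0.001]
ft_force: [0.3, 5.5, 4.4]
grip_width: 0.0247
grip_force: 15.0
133.70115930686615
0.0 0 0
0.13 11 14
0.26 23 26
0.39 37 36
0.52 52 45
0.65 68 51
0.78 85 55
0.91 102 57
1.04 120 57
1.17 137 55
1.3 154 50
```

```bash
python3 -m handwheel '{"hand":[0.2,0.2,0.2,0.2,0.2,0.2,0.2,0.2,0.2,0.2,0.2,0.2],"translation":[[11,-1,14],[23,-2,26],[37,-3,36],[52,-4,45],[69,-5,51],[86,-5,55],[103,-5,57],[121,-5,57],[139,-5,54],[157,-5,48],[158,-5,48],[158,-5,48]],"turn":[[0,0,0],[0,0,0],[0,0,0],[0,0,0],[0,0,0],[0,0,0],[0,0,0],[0,0,0],[0,0,0],[0,0,0],[0,0,0],[0,0,0]]}' 15
python3 - <<'E'
from h import *
ci,im,d=snap('top','top2.png'); np.save('top2.npy',cloud(ci,d))
print(robot.get_obs()['position'],robot.get_obs()['ft_force'])
E
```

```text
time: 3.73
position: [0.6555, 0.0155, 0.2075]
tool_rot: [0.0, 1.0, 0.002, 0.002]
ft_force: [1.7, 7.5, 2.5]
grip_width: 0.0249
grip_force: 15.0
[0.65511029 0.01546641 0.20767632] [1.45265405 6.52916269 2.67717329]
```

View pics/top2.png

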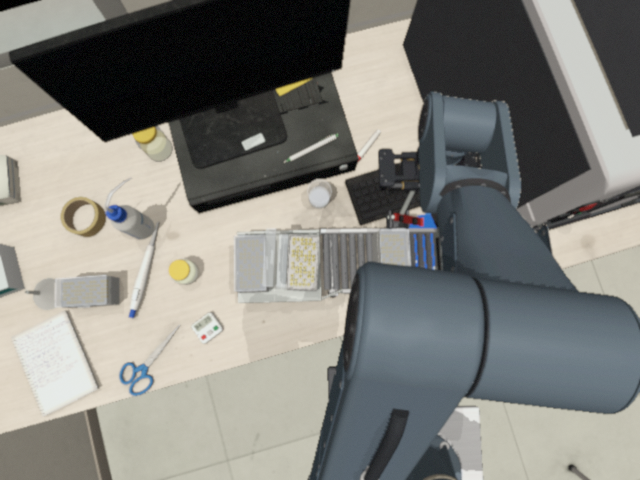

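The gate is open and the box has begun to roll (its top now at about 380–411 px, 371–402 before). I'll wait, then measure it.

```bash
python3 -m handwheel '{"hand":[0.2,0.2,0.2,0.2,0.2,0.2,0.2,0.2,0.2,0.2,0.2,0.2],"translation":[[0,0,0],[0,0,0],[0,0,0],[0,0,0],[0,0,0],[0,0,0],[0,0,0],[0,0,0],[0,0,0],[0,0,0],[0,0,0],[0,0,0]],"turn":[[0,0,0],[0,0,0],[0,0,0],[0,0,0],[0,0,0],[0,0,0],[0,0,0],[0,0,0],[0,0,0],[0,0,0],[0,0,0],[0,0,0]]}' 15
cat > wb.py <<'E'
from h import *
ci,im,d=snap('scene','s2.png'); W=cloud(ci,d)*1000
x,y,z=W[...,0],W[...,1],W[...,2]
m=(abs(x-504)<45)&(y<230)&(y>-80)&(z>100)&(z<145)
h,e=np.histogram(y[m],bins=np.arange(-80,231,10)); print([(int(a),int(b)) for a,b in zip(e,h) if b>5])
print(robot.get_obs()['time'])
E
python3 wb.py
```

```text
time: 4.78
position: [0.6545, 0.0154, 0.2079]
tool_rot: [0.001, 1.0, 0.002, 0.002]
ft_force: [1.5, 6.6, 1.3]
grip_width: 0.0252
grip_force: 15.0
[(-70, 117), (-60, 201), (-50, 193), (-40, 195), (-30, 197), (-20, 190), (-10, 188), (0, 40), (220, 243)]
4.8333
```

The box is at the end stop: its top spans F y −215 to −145, as expected. Now I'll close the gate.

```bash
python3 -m handwheel '{"hand":[0.2,0.2,0.2,0.2,0.2,0.2,0.2,0.2,0.2,0.2,0.2,0.2],"translation":[[-18,0,6],[-36,0,9],[-54,0,9],[-72,0,7],[-89,0,3],[-106,1,-3],[-121,2,-12],[-135,3,-22],[-147,4,-34],[-158,5,-48],[-160,5,-51],[-160,5,-51]],"turn":[[0,0,0],[0,0,0],[0,0,0],[0,0,0],[0,0,0],[0,0,0],[0,0,0],[0,0,0],[0,0,0],[0,0,0],[0,0,0],[0,0,0]]}' 15
python3 -m handwheel '{"hand":[0.2,0.2,0.2,0.45,0.45,0.45,0.45],"translation":[[-1,0,-2],[-1,0,-2],[-1,0,-2],[0,0,0],[0,0,0],[0,0,0],[0,0,0]],"turn":[[0,0,0],[0,0,0],[0,0,0],[0,0,0],[0,0,0],[0,0,0],[0,0,0]]}' 15
```

```text
time: 5.83
position: [0.4944, 0.0191, 0.1571]
tool_rot: [0.0, 1.0, 0.001, 0.002]
ft_force: [0.7, 5.7, 6.6]
grip_width: 0.0245
grip_force: 15.0
time: 6.42
position: [0.4936, 0.0177, 0.1556]
tool_rot: [-0.0, 1.0, -0.0, -0.0]
ft_force: [0.0, 0.1, 0.7]
grip_width: 0.0376
grip_force: 0.0
```

```bash
python3 -m handwheel '{"hand":[0.45,0.45,0.45,0.45,0.45,0.2,0,0,0,0,0,0],"translation":[[0,0,25],[0,0,60],[0,0,100],[0,0,114],[0,0,114],[0,38,114],[0,76,114],[0,114,114],[0,152,114],[0,190,114],[0,228,114],[0,228,114]],"turn":[[0,0,0],[0,0,0],[0,0,0],[0,0,0],[0,0,0],[0,0,0],[0,0,0],[0,0,0],[0,0,0],[0,0,0],[0,0,0],[0,0,0]]}' 15
python3 - <<'E'
from h import *
ci,im,d=snap('top','top3.png'); W=cloud(ci,d)*1000
roi=np.zeros((480,640),bool); roi[215:310,390:450]=1
b=roi&(im.max(2)<60)&(W[...,2]>140); print(b.sum(),np.nanmedian(W[b],0),np.nanmax(W[b],0))
r=roi&(im[...,0]>110)&(im[...,1]<70); print('red',r.sum(),[np.round(np.nanmedian(W[r&(abs(W[...,0]-x)<8)],0)) for x in (440,470,500,530,560)])
ci,im,d=snap('scene'); W=cloud(ci,d)*1000
r=(im[...,0]>110)&(im[...,1]<70)&(abs(W[...,1]-47)<20); print('red',r.sum(),[np.round(np.nanmedian(W[r&(abs(W[...,0]-x)<8)],0)) for x in (440,470,500,530,560)])
E
```

```text
time: 7.42
position: [0.4925, 0.2516, 0.2677]
tool_rot: [-0.003, 1.0, 0.001, -0.001]
ft_force: [-0.5, -0.2, 0.5]
grip_width: 0.0032
grip_force: 0.0
81 [494.31322683  21.79844496 165.87987276] [503.95930682  31.39532605 172.07961258]
red 137 [array([441.,  34.,  87.]), array([470.,  35.,  87.]), array([494.,  35.,  86.]), array([529.,  35.,  86.]), array([560.,  36.,  87.])]
red 57 [array([443.,  33.,  88.]), array([470.,  33.,  89.]), array([nan, nan, nan]), array([nan, nan, nan]), array([nan, nan, nan])]
  return np.nanmean(a, axis, out=out, keepdims=keepdims)
```

The gate is shut: the blade is level at z≈87 mm and the ball is back at its starting position. Next is the lid.

```bash
python3 -m handwheel '{"hand":[0,0,0,0,0,0,0,0,0,0,0],"translation":[[0,38,0],[0,76,0],[0,114,0],[0,129,0],[0,129,0],[0,129,-20],[0,129,-50],[0,129,-77],[0,129,-77],[0,121,-77],[0,113,-77]],"turn":[[0,0,0],[0,0,0],[0,0,0],[0,0,0],[0,0,0],[0,0,0],[0,0,0],[0,0,0],[0,0,0],[0,0,0],[0,0,0]]}' 15
python3 -m handwheel '{"hand":[0,0,0,0,0,0,0,0,0,0,0,0],"translation":[[0,-7,0],[0,-14,0],[0,-21,0],[0,-28,0],[0,-35,0],[0,-42,0],[0,-49,0],[0,-56,0],[0,-63,0],[0,-70,0],[0,-75,0],[0,-75,0]],"turn":[[0,0,0],[0,0,0],[0,0,0],[0,0,0],[0,0,0],[0,0,0],[0,0,0],[0,0,0],[0,0,0],[0,0,0],[0,0,0],[0,0,0]]}' 15
python3 - <<'E'
from h import *
snap('scene','s4.png')
E
```

```text
time: 8.43
position: [0.4946, 0.3576, 0.1934]
tool_rot: [0.0, 1.0, -0.0, 0.001]
ft_force: [0.9, 0.1, 0.9]
grip_width: 0.0003
grip_force: 0.0
time: 9.43
position: [0.4936, 0.2829, 0.1924]
tool_rot: [0.0, 1.0, -0.0, -0.0]
ft_force: [-1.2, 0.3, -0.7]
grip_width: 0.0005
grip_force: 0.0
```

View pics/s4.png

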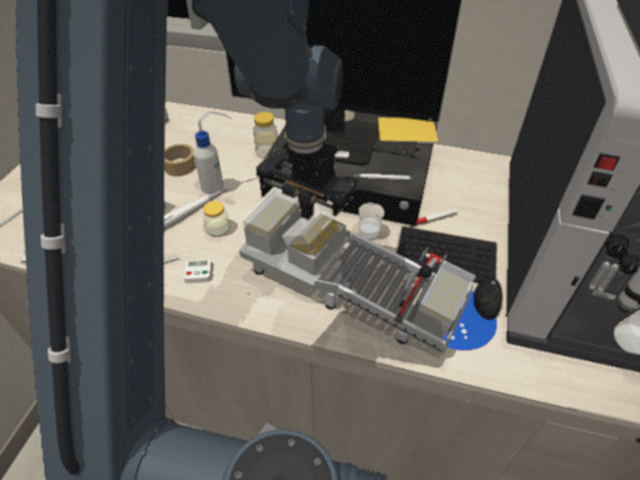

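The lid looks shut (front box at (318,245)), and the released box is at the end stop. I'll step aside, measure both boxes, and set up the sideways nudge.

```bash
python3 -m handwheel '{"hand":[0,0,1,1,1,1,1,1,1,1,1,1],"translation":[[0,0,20],[-20,10,30],[-50,20,30],[-83,33,30],[-83,33,30],[-83,33,30],[-83,33,30],[-83,33,30],[-83,33,30],[-83,33,30],[-83,33,30],[-83,33,30]],"turn":[[0,0,0],[0,0,0],[0,0,0],[0,0,0],[0,0,0],[0,0,0],[0,0,0],[0,0,0],[0,0,0],[0,0,0],[0,0,0],[0,0,0]]}' 15
cat > bx.py <<'E'
from h import *
import sys
for cam in ['scene','top']:
    ci,im,d=snap(cam); W=cloud(ci,d)*1000
    z=W[...,2]; m=(z>145)&(z<157)&(W[...,0]>425)&(W[...,0]<575)&(W[...,1]>180)&(W[...,1]<460)
    n,l,st,_=cv2.connectedComponentsWithStats(m.astype(np.uint8))
    for k in range(1,n):
        if st[k,4]>150:
            P=W[l==k]; r=cv2.minAreaRect(P[:,:2].astype(np.float32))
            print(cam,st[k,4],np.round(P.min(0)),np.round(P.max(0)),np.round(r[0]),np.round(r[1]),round(r[2],1))
print(robot.get_obs()['position'])
E
python3 bx.py
```

```text
time: 10.48
position: [0.4111, 0.3168, 0.2224]
tool_rot: [0.0, 1.0, -0.0, -0.0]
ft_force: [-0.1, -0.4, -0.6]
grip_width: 0.0593
grip_force: 0.0
scene 491 [432. 338. 145.] [493. 408. 157.] [462. 373.] [69. 61.] 89.5
scene 1485 [433. 221. 145.] [561. 297. 156.] [497. 260.] [ 71. 126.] 86.2
top 1141 [458. 225. 146.] [560. 293. 157.] [509. 260.] [ 68. 100.] 86.3
top 903 [478. 343. 145.] [556. 409. 156.] [517. 376.] [79. 66.] 0.4
[0.41089641 0.31692577 0.22245044]
```

```bash
python3 -m handwheel '{"hand":[1,1,1,1,1,1,1,1,1,1,1,1],"translation":[[0,0,-35],[0,0,-70],[0,0,-107],[0,0,-107],[0,0,-107],[4,0,-107],[8,0,-107],[12,0,-107],[16,0,-107],[19,0,-107],[22,0,-107],[25,0,-107]],"turn":[[0,0,0],[0,0,0],[0,0,0],[0,0,0],[0,0,0],[0,0,0],[0,0,0],[0,0,0],[0,0,0],[0,0,0],[0,0,0],[0,0,0]]}' 15
python3 -m handwheel '{"hand":[1,1,1,1,1,1],"translation":[[1,0,0],[2,0,0],[3,0,0],[4,0,0],[4,0,0],[4,0,0]],"turn":[[0,0,0],[0,0,0],[0,0,0],[0,0,0],[0,0,0],[0,0,0]]}' 15
python3 bx.py
```

```text
time: 11.58
position: [0.4344, 0.3169, 0.1169]
tool_rot: [-0.0, 1.0, -0.0, -0.001]
ft_force: [-5.7, -0.2, 4.1]
grip_width: 0.0868
grip_force: 2.7
time: 12.08
position: [0.4346, 0.3168, 0.1168]
tool_rot: [0.0, 1.0, -0.001, -0.005]
ft_force: [-12.5, 1.2, 9.4]
grip_width: 0.087
grip_force: 6.2
scene 738 [444. 221. 145.] [572. 293. 156.] [508. 259.] [ 71. 125.] 87.1
top 940 [489. 343. 145.] [570. 411. 156.] [529. 376.] [79. 68.] 2.1
top 991 [479. 225. 145.] [569. 291. 157.] [524. 258.] [66. 89.] 89.2
[0.43459314 0.31676705 0.11676651]
```

Both boxes are against the fence (far edges at x≈571, push force 12 N). I'll back off and rise, then check joint 6 before the quarter turn.

```bash
python3 -m handwheel '{"hand":[1,1,1,1,1,1],"translation":[[-15,0,0],[-30,0,0],[-30,0,35],[-30,0,75],[-30,0,110],[-30,0,110]],"turn":[[0,0,0],[0,0,0],[0,0,0],[0,0,0],[0,0,0],[0,0,0]]}' 15
python3 - <<'E'
from h import *
print(robot.get_obs()['q'],robot.get_obs()['position'])
E
python3 bx.py
```

```text
time: 12.68
position: [0.4147, 0.3195, 0.2336]
tool_rot: [-0.0, 1.0, 0.004, 0.008]
ft_force: [1.2, 0.7, -0.5]
grip_width: 0.0867
grip_force: 0.0
[ 4.42870339e-01  3.95329652e-01  1.70670354e+00 -2.38504277e-04
  1.02144594e+00 -1.12829680e+00] [0.41465416 0.31945468 0.23362222]
scene 637 [444. 337. 145.] [507. 407. 156.] [475. 372.] [70. 63.] 89.9
scene 1463 [444. 222. 145.] [572. 297. 156.] [508. 259.] [ 70. 127.] 86.8
top 1081 [478. 341. 145.] [570. 411. 156.] [524. 376.] [90. 68.] 2.0
top 1273 [466. 225. 145.] [569. 293. 156.] [517. 259.] [ 68. 102.] 88.6
[0.41148743 0.31772722 0.22842316]
```

```bash
python3 -m handwheel '{"hand":[1,1,1,1,1,1,1,1,1,1,1,1],"translation":[[8,10,0],[16,20,0],[24,30,0],[32,40,0],[40,50,0],[50,62,0],[60,75,0],[70,88,0],[80,100,0],[90,112,0],[97,123,0],[97,123,0]],"turn":[[0,0,-0.125],[0,0,-0.25],[0,0,-0.375],[0,0,-0.5],[0,0,-0.62],[0,0,-0.74],[0,0,-0.86],[0,0,-0.98],[0,0,-1.1],[0,0,-1.22],[0,0,-1.34],[0,0,-1.46]]}' 15
python3 -m handwheel '{"hand":[1,1,1,1,1,1,1],"translation":[[0,0,0],[0,0,0],[0,0,-35],[0,0,-75],[0,0,-110],[0,0,-110],[0,0,-110]],"turn":[[0,0,-0.11],[0,0,-0.11],[0,0,-0.11],[0,0,-0.11],[0,0,-0.11],[0,0,-0.11],[0,0,-0.11]]}' 15
```

```text
time: 13.78
position: [0.5079, 0.4415, 0.2236]
tool_rot: [0.669, 0.743, 0.0, -0.0]
ft_force: [-0.2, 0.6, 0.2]
grip_width: 0.0872
grip_force: 0.0
time: 14.37
position: [0.5049, 0.4387, 0.1128]
tool_rot: [0.706, 0.708, -0.003, -0.001]
ft_force: [0.6, -0.0, 1.6]
grip_width: 0.0872
grip_force: 0.0
```

```bash
python3 -m handwheel '{"hand":[1,1,1,1,1,1,1,1,1,1,1,1],"translation":[[0,-8,0],[0,-16,0],[0,-24,0],[0,-32,0],[0,-40,0],[0,-48,0],[0,-56,0],[0,-64,0],[0,-72,0],[0,-80,0],[0,-85,0],[0,-85,0]],"turn":[[0,0,0],[0,0,0],[0,0,0],[0,0,0],[0,0,0],[0,0,0],[0,0,0],[0,0,0],[0,0,0],[0,0,0],[0,0,0],[0,0,0]]}' 15
cat > all.py <<'E'
from h import *
ci,im,d=snap('scene'); W=cloud(ci,d)*1000
x,y,z=W[...,0],W[...,1],W[...,2]
m=(abs(x-470)<30)&(y<460)&(y>-80)&(z>100)&(z<160)
print([(int(a),int(m[(y>=a)&(y<a+10)].sum()),int(np.nan_to_num(np.nanmax(np.where(m&(y>=a)&(y<a+10),z,0))))) for a in range(-80,440,10) if m[(y>=a)&(y<a+10)].sum()>5])
for w in (450,560):
    pass
o=robot.get_obs(); print(o['position'],o['ft_force'],o['time'])
E
python3 all.py
```

```text
time: 15.37
position: [0.5066, 0.3536, 0.1154]
tool_rot: [0.707, 0.707, -0.001, 0.0]
ft_force: [1.2, 0.4, 0.8]
grip_width: 0.0874
grip_force: 0.2
[(-70, 89, 126), (-60, 171, 127), (-50, 169, 128), (-40, 169, 128), (-30, 179, 132), (-20, 177, 132), (-10, 178, 133), (0, 45, 159), (10, 18, 159), (20, 11, 159), (190, 14, 151), (200, 334, 155), (210, 164, 156), (220, 158, 155), (230, 165, 155), (240, 160, 155), (250, 151, 155), (260, 135, 154), (270, 188, 155), (280, 153, 155), (290, 153, 155), (300, 159, 156), (310, 142, 155), (320, 139, 156), (330, 58, 154), (340, 10, 128), (350, 24, 125), (360, 7, 117)]
[0.5061913  0.35359684 0.11504861] [-0.79073265 -1.19862552 -0.57358414] 15.4167
```

```bash
python3 -m handwheel '{"hand":[1,1,1,1,1,1,1,1,1,1,1,1],"translation":[[0,-7,0],[0,-14,0],[0,-21,0],[0,-28,0],[0,-35,0],[0,-40,0],[0,-40,0],[0,-40,0],[0,-40,0],[0,-40,0],[0,-40,0],[0,-40,0]],"turn":[[0,0,0],[0,0,0],[0,0,0],[0,0,0],[0,0,0],[0,0,0],[0,0,0],[0,0,0],[0,0,0],[0,0,0],[0,0,0],[0,0,0]]}' 15
python3 all.py
```

```text
time: 16.42
position: [0.5067, 0.3153, 0.1156]
tool_rot: [0.707, 0.708, 0.0, 0.0]
ft_force: [0.6, 0.3, 0.0]
grip_width: 0.0866
grip_force: 0.0
[(-70, 89, 125), (-60, 168, 126), (-50, 179, 127), (-40, 174, 129), (-30, 173, 131), (-20, 171, 131), (-10, 174, 132), (0, 47, 159), (10, 18, 159), (20, 9, 159), (100, 68, 145), (110, 209, 145), (120, 164, 147), (130, 172, 148), (140, 165, 149), (150, 171, 150), (160, 169, 151), (170, 102, 152), (220, 9, 136), (230, 350, 155), (240, 160, 155), (250, 165, 155), (260, 158, 155), (270, 156, 154), (280, 145, 155), (290, 65, 153), (300, 9, 124), (310, 27, 124), (320, 12, 125)]
[0.50663275 0.31530606 0.1155473 ] [-0.07049474  0.14963491 -0.01817174] 16.4667
```

```bash
python3 -m handwheel '{"hand":[1,1,1,1,1,1,1,1,1,1,1,1],"translation":[[0,0,0],[0,0,0],[0,0,0],[0,0,0],[0,0,0],[0,0,0],[0,0,0],[0,0,0],[0,0,0],[0,0,0],[0,0,0],[0,0,0]],"turn":[[0,0,0],[0,0,0],[0,0,0],[0,0,0],[0,0,0],[0,0,0],[0,0,0],[0,0,0],[0,0,0],[0,0,0],[0,0,0],[0,0,0]]}' 15
python3 all.py
```

```text
time: 17.47
position: [0.5067, 0.3151, 0.1156]
tool_rot: [0.707, 0.707, 0.0, 0.0]
ft_force: [0.1, -0.4, 0.9]
grip_width: 0.0873
grip_force: 0.0
[(-70, 88, 125), (-60, 168, 126), (-50, 173, 127), (-40, 168, 128), (-30, 173, 131), (-20, 177, 131), (-10, 170, 134), (0, 45, 159), (10, 18, 159), (20, 10, 159), (30, 15, 158), (40, 191, 137), (50, 166, 139), (60, 166, 139), (70, 168, 141), (80, 167, 143), (90, 168, 143), (100, 106, 144), (220, 6, 136), (230, 353, 155), (240, 167, 156), (250, 161, 154), (260, 161, 155), (270, 160, 157), (280, 139, 155), (290, 59, 154), (300, 11, 130), (310, 24, 124), (320, 15, 124)]
[0.50669361 0.31507065 0.11556055] [ 1.00953704  0.39497908 -0.4746434 ] 17.5167
```

The first box is against the gate (39–106, which matches where the waiting box stood). Now I'll send the second one.

```bash
python3 -m handwheel '{"hand":[1,1,1,1,1,1,1,1,1,1,1,1],"translation":[[0,-7,0],[0,-14,0],[0,-21,0],[0,-28,0],[0,-35,0],[0,-42,0],[0,-49,0],[0,-55,0],[0,-61,0],[0,-67,0],[0,-70,0],[0,-70,0]],"turn":[[0,0,0],[0,0,0],[0,0,0],[0,0,0],[0,0,0],[0,0,0],[0,0,0],[0,0,0],[0,0,0],[0,0,0],[0,0,0],[0,0,0]]}' 15
python3 -m handwheel '{"hand":[1,1,1,1,1,1,1,1,1,1,1,1],"translation":[[0,0,0],[0,0,0],[0,0,0],[0,0,0],[0,0,0],[0,0,0],[0,0,0],[0,0,0],[0,0,0],[0,0,0],[0,0,0],[0,0,0]],"turn":[[0,0,0],[0,0,0],[0,0,0],[0,0,0],[0,0,0],[0,0,0],[0,0,0],[0,0,0],[0,0,0],[0,0,0],[0,0,0],[0,0,0]]}' 15
python3 all.py
```

```text
time: 18.52
position: [0.5064, 0.2442, 0.1155]
tool_rot: [0.707, 0.707, -0.0, -0.0]
ft_force: [-0.2, -0.3, 0.0]
grip_width: 0.0874
grip_force: 0.0
time: 19.52
position: [0.5067, 0.2451, 0.1155]
tool_rot: [0.707, 0.707, 0.0, 0.0]
ft_force: [-0.6, 0.7, -0.3]
grip_width: 0.0871
grip_force: 0.0
[(-70, 87, 125), (-60, 169, 127), (-50, 174, 128), (-40, 167, 128), (-30, 175, 130), (-20, 170, 131), (-10, 180, 133), (0, 44, 159), (10, 17, 158), (20, 9, 159), (30, 19, 137), (40, 185, 138), (50, 170, 139), (60, 160, 140), (70, 163, 141), (80, 173, 143), (90, 166, 144), (100, 100, 144), (110, 220, 145), (120, 175, 147), (130, 182, 148), (140, 175, 150), (150, 171, 150), (160, 180, 152), (170, 143, 153), (180, 7, 123), (230, 32, 126), (240, 32, 125), (250, 15, 124)]
[0.50667027 0.24506683 0.11555017] [ 0.16326716 -0.521921    0.46551535] 19.5667
```

```bash
python3 -m handwheel '{"hand":[1,1,1,1,1,1,1,1,1,1,1,1],"translation":[[0,15,0],[0,15,35],[0,15,75],[0,15,115],[0,15,150],[0,50,150],[0,90,150],[0,130,150],[0,170,150],[0,170,150],[0,170,150],[0,170,150]],"turn":[[0,0,0],[0,0,0],[0,0,0],[0,0,0],[0,0,0],[0,0,0],[0,0,0],[0,0,0],[0,0,0],[0,0,0],[0,0,0],[0,0,0]]}' 15
python3 all.py
python3 - <<'E'
from h import *
ci,im,d=snap('scene'); ci2,im2,d2=snap('top')
W=cloud(ci2,d2)*1000
for n,(u,v) in dict(beaker=(320,193),jar=(183,270),timer=(207,327)).items(): print(n,np.round(np.nanmedian(W[v-1:v+2,u-1:u+2].reshape(-1,3),0)))
r=(im2[...,0]>110)&(im2[...,1]<70)&(abs(W[...,1]-36)<20); print('red z',[np.round(np.nanmedian(W[r&(abs(W[...,0]-x)<12),2])) for x in (440,500,560)])
a=cv2.resize(im[170:360,170:510],(600,335),interpolation=2); b=cv2.resize(im2[180:320,150:470],(600,262),interpolation=2)
cv2.imwrite('pics/end.png',np.vstack([a,b])[:,:,::-1])
E
```

```text
time: 20.57
position: [0.5061, 0.4146, 0.265]
tool_rot: [0.706, 0.708, -0.001, 0.0]
ft_force: [0.1, 0.1, 0.1]
grip_width: 0.0872
grip_force: 0.0
[(-70, 87, 125), (-60, 166, 128), (-50, 176, 127), (-40, 170, 129), (-30, 178, 131), (-20, 170, 131), (-10, 180, 133), (0, 44, 159), (10, 18, 159), (20, 11, 159), (30, 21, 137), (40, 184, 138), (50, 165, 139), (60, 167, 140), (70, 165, 141), (80, 167, 143), (90, 165, 144), (100, 102, 144), (110, 226, 146), (120, 176, 148), (130, 174, 149), (140, 175, 150), (150, 176, 151), (160, 178, 151), (170, 141, 151), (180, 6, 126)]
[0.50636241 0.4139673  0.26514666] [-0.09460224 -0.1781905   0.89418018] 20.6167
beaker [681. 215.  24.]
jar [488. 541.  72.]
timer [366. 352. 653.]
red z [np.float64(86.0), np.float64(nan), np.float64(nan)]
  return np.nanmean(a, axis, out=out, keepdims=keepdims)
```

View pics/end.png

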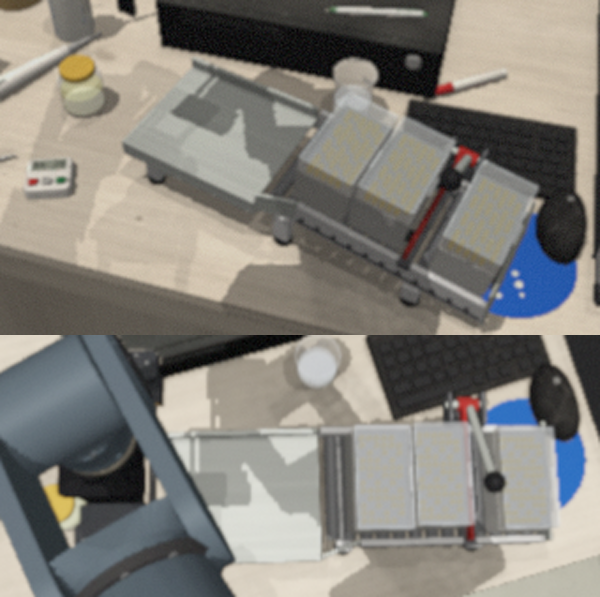

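The picture shows both boxes queued behind the shut red gate with lids closed, and the third box against the end stop. The beaker, jar and timer have not moved, and the arm is clear of everything.

```bash
python3 -c "
from rig import hand_in
print(hand_in())"
```

```text
the job is handed in; nothing more can be done
None
```

The job is done and handed in at about 21 s: the waiting box is at the end stop, the gate is shut, both ledge boxes are queued behind it with lids shut, and the beaker, jar and timer are undisturbed.

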